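Scrub a lamp chimney and take the twist cap off the lamp jar

TASK

Get the oil lamp on the green cutting mat ready for filling: first, with the brush that stands in its glass chimney, scrub the chimney by running the bristles up to the rim and back down to the bottom twice, without taking the brush out, and leave it standing there upright. Then take the brass twist cap off the squat glass jar that is on the mat: nobody remembers which way its thread runs, so find out by gentle feel, and never force or yank the cap against the glass. Finish while still holding the cap in the gripper, level and at least 5 cm higher than it sat, with the chimney still standing and the spare lamp and everything else left alone.

Things in the scene. Friction and masses are not known exactly. Their poses are not given: they have to be found in the camera images.
- mat: green plastic cutting mat with a white grid, 320 x 450 x 2 mm (x, y), flat on the table. Origin: centre of its underside; x is its short side, z up. It marks the lamp to be worked on: the chimney and one of the two jars stand on it, some 210 to 270 mm apart, either of them on either side
- chimney_foot (a point): centre of the bottom opening of the lamp chimney: a loose upright clear glass tube, 120 mm tall, 74 mm wide outside (80 at the foot), 68 mm inside, 0.22 kg, standing on a cork trivet (104 mm wide, 6 mm thick) on the mat. z up along the tube
- brush_grip (a point): middle of the wooden grip of the chimney brush, 215 mm above its lower end. The brush (250 mm long, 70 g) stands loosely upright in the chimney. From below: bristle head 55 mm long (bristles brush the glass; stiff core 48 mm wide), bare steel wire 6 mm thick up to 170 mm, round wooden grip, 18 mm wide, from 175 to 250 mm. z up along the brush
- brush_foot (a point): centre of the lower end of the brush, 215 mm below brush_grip along its axis; level with the chimney's foot when the brush stands in it. With the foot 65 mm above the chimney's foot the bristles reach the rim
- jar_a: squat clear glass lamp jar, 90 mm wide, 79 mm tall; origin at the centre of its underside, 5 mm above the table, z up. It is wedged by cedar shims in a low square cedar tray (116 mm, rim 20 mm high, shims to 35 mm) and neither turns nor moves. Jars A and B look alike; one stands on the mat and the other, the spare, off it on the left: which is where changes
- jar_b: the other lamp jar: the same as jar A in size and look; one of the two jars has a right-hand and the other a left-hand thread, unmarked
- jar_a_rim (a point): centre of the rim of jar A's neck, 79 mm above its underside, hidden in the cap when closed; z up. The glass shoulder is about 45 mm above the table, the neck above it 32 mm wide. The free cap turns almost without resistance, so a grip of 20 to 30 N is plenty; at the stop a moment of 0.3 N m is felt at once, over 1 N m strains the glass
- jar_b_rim (a point): centre of the rim of jar B's neck, as for jar A
- cap_a_mid (a point): middle, half-way up, of jar A's brass cap: round, knurled, 54 mm wide, 28 mm tall, top 88 mm above the table when closed, 60 g, z up. Turned the right way it goes freely and can be lifted straight off from 50 up to 120 degrees on (75 to 80 is best); the wrong way it stops hard within 4 to 15 degrees. Till then it lifts 2 mm at most; when free it must rise 22 mm to clear the neck
- cap_b_mid (a point): middle of the brass twist cap of jar B: same size, look and behaviour as the cap of jar A, but of the opposite thread
- scraper_mid (a point): bystander: stainless steel bench scraper lying on the table right of the mat, blade 150 x 90 mm, 22 mm high
- acorn_mid (a point): bystander: brown acorn-shaped ceramic dish, 92 mm wide, 88 mm tall, right of the mat
- burner_mid (a point): bystander: brass lamp burner, 55 mm wide, 47 mm tall, left of the mat
- tin_mid (a point): bystander: round red tin, 66 mm wide, 26 mm tall, left of the mat
Things that resemble listed ones, but are neither listed nor needed, are in the scene too. Leave any purple or turquoise look-alike of the part that bears cap_b_mid alone. There is more than one size of the part that bears brush_grip; the job needs the larger.

How it is judged:
On the way, in this order (a step that is already met when the one before it is completed fails the run):
1. the held brush is drawn up inside the chimney until the bristles reach the rim (first stroke) (horizontal distance between brush_foot and chimney_foot below 0.03 m and contact force between the fingers and brush above 0.5 N and z of brush_foot in the frame of chimney_foot between 0.045 and 0.11 m), for 0.05 s.
2. and pushed back down to the bottom (horizontal distance between brush_foot and chimney_foot below 0.03 m and contact force between the fingers and brush above 0.5 N and z of brush_foot in the frame of chimney_foot below 0.015 m), for 0.05 s.
3. up to the rim again (second stroke) (all of step 1), for 0.05 s.
4. and back down to the bottom (all of step 2), for 0.05 s.
5. the brush is let go, standing upright in the chimney (horizontal distance between brush_foot and chimney_foot below 0.03 m and contact force between the fingers and brush below 0.1 N and z of brush_foot in the frame of chimney_foot below 0.015 m and angle between brush_grip's own z axis and vertical below 0.3 rad), for 0.2 s.
At the end, for the whole second after the job is handed in: the cap of the jar on the mat is held by the fingers, off its jar and touching nothing else, with its middle at least 35 mm above the jar's rim (about 45 mm higher than it sat), tilted less than 20 degrees and still; the brush, let go, stands in the upright chimney (all of step 5 and ((horizontal distance between jar_a and mat below 0.22 m and z of cap_a_mid in the frame of jar_a_rim above 0.035 m and angle between cap_a_mid's own z axis and vertical below 0.35 rad and contact force between the fingers and cap_a above 0.5 N and contact force between cap_a and jar_a below 0.2 N and linear speed of cap_a below 0.03 m/s and contact force between cap_a and mat below 0.2 N and contact force between cap_a and chimney below 0.2 N and contact force between cap_a and brush below 0.2 N) or (horizontal distance between jar_b and mat below 0.22 m and z of cap_b_mid in the frame of jar_b_rim above 0.035 m and angle between cap_b_mid's own z axis and vertical below 0.35 rad and contact force between the fingers and cap_b above 0.5 N and contact force between cap_b and jar_b below 0.2 N and linear speed of cap_b below 0.03 m/s and contact force between cap_b and mat below 0.2 N and contact force between cap_b and chimney below 0.2 N and contact force between cap_b and brush below 0.2 N)) and angle between chimney_foot's own z axis and vertical below 0.15 rad); the arm keeps its last pose, push and grip.
It fails at once if the cap is forced or yanked against the glass (more than 110 N between cap and jar) (contact force between cap_a and jar_a above 110 N or contact force between cap_b and jar_b above 110 N).
It fails at once if the brush is taken out of the chimney (z of brush_foot in the frame of chimney_foot above 0.12 m).
It fails at once if the chimney is tipped or pushed about (angle between chimney_foot's own z axis and vertical above 0.3 rad or distance of chimney_foot from where it was at the start of the episode above 0.04 m).
It fails at once if the spare lamp off the mat is opened or disturbed ((horizontal distance between jar_a and mat above 0.22 m and distance of cap_a_mid from where it was at the start of the episode above 0.015 m) or (horizontal distance between jar_b and mat above 0.22 m and distance of cap_b_mid from where it was at the start of the episode above 0.015 m)).
It fails at once if the scraper, acorn dish, burner or tin is knocked about (distance of any of scraper_mid, acorn_mid, burner_mid, tin_mid from where it was at the start of the episode above 0.03 m).
It also fails if it takes over 61 s, if anything falls off the work surface, if the arm or the gripper's body presses on something with over 40 N, if the wrist force passes 120 N, or if a joint passes its speed limit or range.

ROBOT

A 6-joint arm with a two-finger parallel gripper is mounted at the origin on the work surface. World frame = base frame: x ahead of the robot, y to its left, z up, the work surface at z = 0. Lengths are in m, angles in rad, forces in N, time in s.
With the tool pointing down it reaches from about 0.275 to 0.875 m from the base axis. Payload 12.5 kg.
Tool frame: the origin (TCP) lies on the centre line of the jaws, within the pads' length; the fingertips stand r.finger_overhang ahead of it and the grasp point (between the pads) lies 3 mm ahead of it (r.finger_overhang is the distance from the TCP to the fingertips, in m); z points along the fingers, y is the direction in which the jaws open and shut (so a half turn about z gives the same grasp; the last joint's range is limited). The gripper opens to 85 mm and grips with 20 to 120 N. Pads are 22 mm wide; open, the fingers measure 114 mm over their backs; the gripper's body (76 mm by 85 mm) begins 54 mm behind the grasp point. The pads swing forward as they close: fully open they stand 13 mm farther back than shut.
Start: joints at [1.051, 0.351, 1.652, -0, 1.139, -0.085], TCP at [0.232, 0.499, 0.217] pointing down, gripper open.
Joint ranges: [-2.75, 2.75], [-0.79, 2.1], [0.01, 2.65], [-1.57, 4.71], [0.07, 3.14], [-2.87, 2.87]. Speed limits (rad/s): [2.22, 2.22, 2.79, 3.14, 3.14, 3.14].

INTERFACE

Orientations are given as a unit quaternion [x, y, z, w].
In Python, from cell import r, optics gives the robot as it stands. The module is installed in compiled form; this text tells all that it offers. Calls block until the motion is done:
- r.move_to(position, orientation): joint-space move of the TCP to a pose.
- r.move_linear(position, rot=None, vel=0.15): straight line of the TCP; rot=None keeps the orientation; vel is the mean speed in m/s.
- r.set_joints(angles): joint-space move.
- r.set_gripper(opening, squeeze=None): opening from 0.0 (shut) to 1.0 (fully open); squeeze is the grip in N (None keeps the last); returns when the fingers have stopped.
- r.sleep(seconds).
- r.inverse_kinematics(position, orientation): joint angles nearest the present ones, or None.
- optics.get_image(name): name is "scene" or "top" or "wrist"; returns a dict with "pixels" (400x640x3 uint8, red, green, blue), "depth" (400x640 float32, m along the optical axis (not along the pixel's ray), 0 where there is no reading), "fx", "fy", "cx", "cy" (pixels), "camera_from_world" (4x4, takes a point from world to camera coordinates); the wrist camera has in their place "mount" (4x4, takes a point from camera to tool coordinates, whose origin is the TCP and whose axes are the flange's). Camera axes: x right, y down, z forward; pixel columns grow to the right and rows downward; lengths in m; the calibration is good to about 2 mm. The wrist camera is an equidistant fisheye: a pixel r from the principal point sees the ray r / f radians off the axis. A picture is of the moment at which its call begins: read the wrist's pose just before it.
A pose or a line that the arm cannot do raises r.PlanningError and nothing moves.
- r.hand_in(): hands the job in, once; it reports no verdict.
Readings, each from a call of its own:
- r.current_t(): time.
- r.current_q(): joint angles.
- r.current_qvel(): joint speeds.
- r.current_effort(): joint torques, N m.
- r.current_tool_pos(): TCP position.
- r.current_ee_rot(): TCP orientation.
- r.current_contact_force(): force on the tool from outside, world axes, zero at the start.
- r.current_torque(): the same for the moment, N m.
- r.current_opening(): opening from 0.0 (shut) to 1.0 (fully open).
Only numpy, scipy, OpenCV 4.12 (cv2) and the standard library are available. Lean on these libraries where they do the work, as an engineer would, in place of code of your own. Each camera call takes 0.05 s, during which the arm holds its last target.

## Working session

There is one attempt and no reset: what is moved stays moved. The work goes in short steps, each a Python script; the robot and the scene stay as the last script left them, time stands still between calls to the robot, and variables do not carry over. Pictures are saved under pics/ and viewed, and the job is handed in when it is done.

```bash
mkdir -p pics; ls
cat > h.py <<'E'
import numpy as np, cv2
from cell import r, optics
def save(name,img): cv2.imwrite('pics/'+name, img[:,:,::-1])
def world(im,u,v,d=None):
    d = im['depth'][int(round(v)),int(round(u))] if d is None else d
    p=np.array([(u-im['cx'])/im['fx']*d,(v-im['cy'])/im['fy']*d,d,1])
    return (np.linalg.inv(im['camera_from_world'])@p)[:3]
E
python3 - <<'E'
from h import *
for n in ('scene','top'):
    im=optics.get_image(n); save(n+'0.png',im['pixels']); np.savez('pics/'+n+'0.npz',**im)
    print(n,im['fx'],im['cx'],im['cy'],np.linalg.inv(im['camera_from_world']).round(3).tolist())
print(r.current_t(),r.finger_overhang,r.current_ee_rot(),r.current_tool_pos())
E
```

```text
pics
scene 513.0061402708835 326.68694575410206 188.3563356308514 [[-0.497, 0.646, -0.579, 1.466], [0.868, 0.376, -0.325, 0.562], [0.008, -0.664, -0.747, 1.409], [0.0, 0.0, 0.0, 1.0]]
top 503.9084453944748 319.38503515257344 190.75320517895716 [[0.008, -0.984, 0.181, 0.244], [-1.0, -0.01, -0.011, 0.013], [0.012, -0.181, -0.983, 1.465], [0.0, 0.0, 0.0, 1.0]]
0.1 0.022 [ 2.15705529e-01  9.76458323e-01 -4.94402309e-04 -1.52526352e-04] [0.23150805 0.49857299 0.21640527]
```

View pics/scene0.png

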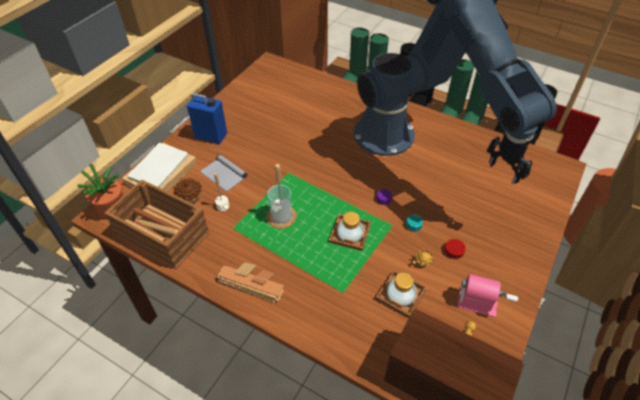

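View pics/top0.png

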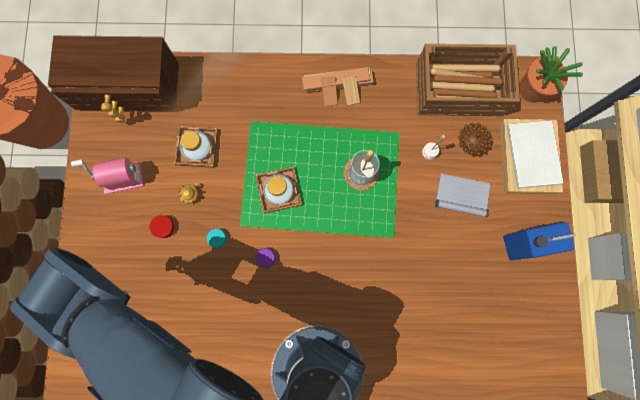

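The mat carries the jar at top (279,188) and the chimney at top (364,168). The spare jar is at (196,146), off the mat to the left. There are two brushes: one in the chimney at (368,160), and a smaller free-standing one at (431,150), which is a decoy. The purple (265,258) and turquoise (217,238) caps are decoys too. I'll enlarge and measure next.

Run:
```python
from h import *
t=dict(np.load('pics/top0.npz')); s=dict(np.load('pics/scene0.npz'))
a=cv2.resize(t['pixels'][110:230,235:455],None,fx=3.6,fy=3.6,interpolation=cv2.INTER_CUBIC)[:, :800]
save('topcrop.png',a)
b=cv2.resize(s['pixels'][150:260,200:400],None,fx=4,fy=4,interpolation=cv2.INTER_CUBIC)
save('scenecrop.png',b)
for (u,v) in [(279,187),(280,184),(276,190),(366,155),(365,160),(368,170),(353,180),(300,150),(191,140)]:
    print('top',u,v,world(t,u,v).round(3))
for (u,v) in [(278,168),(278,172),(279,178),(351,218),(279,210),(268,218)]:
    print('scene',u,v,world(s,u,v).round(3))
# cap on the mat: brass pixels by hsv + height
for n,im in(('top',t),('scene',s)):
    vv,uu=np.mgrid[0:400:1,0:640:1]; d=im['depth']
    P=np.stack([(uu-im['cx'])/im['fx']*d,(vv-im['cy'])/im['fy']*d,d,np.ones_like(d)],-1)@np.linalg.inv(im['camera_from_world']).T
    X,Y,Z=P[...,0],P[...,1],P[...,2]
    hsv=cv2.cvtColor(im['pixels'],cv2.COLOR_RGB2HSV)
    m=(Z>0.08)&(Z<0.096)&(hsv[...,1]>120)&(hsv[...,0]>12)&(hsv[...,0]<30)&(X>.3)&(X<.8)&(abs(Y)<.4)
    k,l,st,c=cv2.connectedComponentsWithStats(m.astype(np.uint8))
    for i in range(1,k):
        if st[i,4]>20:
            q=l==i; print(n,'cap',c[i].round(1),st[i,4],X[q].min().round(3),X[q].max().round(3),Y[q].min().round(3),Y[q].max().round(3),np.median(Z[q]).round(4), X[q].mean().round(4),Y[q].mean().round(4))
    g=(Z>0.13)&(Z<0.30)&(X>.4)&(X<.7)&(abs(Y)<.3)
    k,l,st,c=cv2.connectedComponentsWithStats(g.astype(np.uint8),connectivity=8)
    for i in range(1,k):
        if st[i,4]>5:
            q=l==i; print(n,'tall',c[i].round(1),st[i])
            for z0 in np.arange(.13,.29,.02):
                w=q&(Z>=z0)&(Z<z0+.02)
                if w.any(): print('   ',z0.round(2),w.sum(),X[w].mean().round(4),Y[w].mean().round(4))
```

```text
top 279 187 [0.506 0.11  0.088]
top 280 184 [0.514 0.107 0.09 ]
top 276 190 [0.499 0.118 0.084]
top 366 155 [ 0.562 -0.117  0.237]
top 365 160 [ 0.56  -0.119  0.193]
top 368 170 [ 0.565 -0.142  0.055]
top 353 180 [ 0.542 -0.101  0.022]
top 300 150 [0.636 0.056 0.001]
top 191 140 [0.64  0.362 0.082]
scene 278 168 [ 0.568 -0.118  0.247]
scene 278 172 [ 0.569 -0.119  0.229]
scene 279 178 [ 0.568 -0.118  0.201]
scene 351 218 [0.516 0.122 0.091]
scene 279 210 [ 0.603 -0.103  0.085]
scene 268 218 [ 0.601 -0.156  0.006]
top cap [437.4 103.1] 99 0.749 0.796 -0.399 -0.299 0.0876 0.7571 -0.3401
top cap [189.9 139.4] 279 0.616 0.67 0.337 0.39 0.0872 0.6407 0.3643
top cap [276.4 185.1] 278 0.487 0.539 0.093 0.143 0.0877 0.5118 0.1174
top tall [368.4 155.9] [364 150  10  15  88]
    0.13 3 0.5626 -0.1249
    0.15 2 0.5627 -0.1238
    0.17 3 0.5595 -0.1248
    0.19 12 0.5597 -0.1221
    0.21 16 0.5592 -0.1226
    0.23 21 0.5595 -0.1238
    0.25 31 0.5645 -0.125
scene cap [184.3 208.9] 22 0.755 0.762 -0.4 -0.352 0.0869 0.7586 -0.3757
scene cap [350.5 218.7] 179 0.486 0.541 0.093 0.147 0.0861 0.5164 0.1201
scene cap [198.8 221.8] 41 0.752 0.799 -0.305 -0.296 0.0867 0.7761 -0.3003
scene cap [403.6 280.7] 236 0.616 0.673 0.34 0.394 0.0865 0.6445 0.3672
scene tall [277.5 175.3] [274 164   7  28 116]
    0.13 7 0.566 -0.1239
    0.15 6 0.5672 -0.1231
    0.17 11 0.5704 -0.1206
    0.19 27 0.5704 -0.1205
    0.21 23 0.5701 -0.12
    0.23 29 0.5701 -0.1213
    0.25 13 0.5669 -0.1233
```

```bash
ls pics
```

```text
scene0.npz
scene0.png
scenecrop.png
top0.npz
top0.png
topcrop.png
```

View pics/topcrop.png

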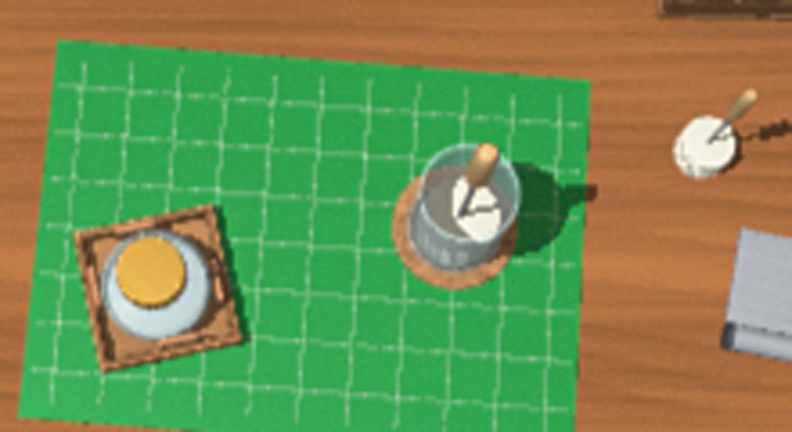

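View pics/scenecrop.png

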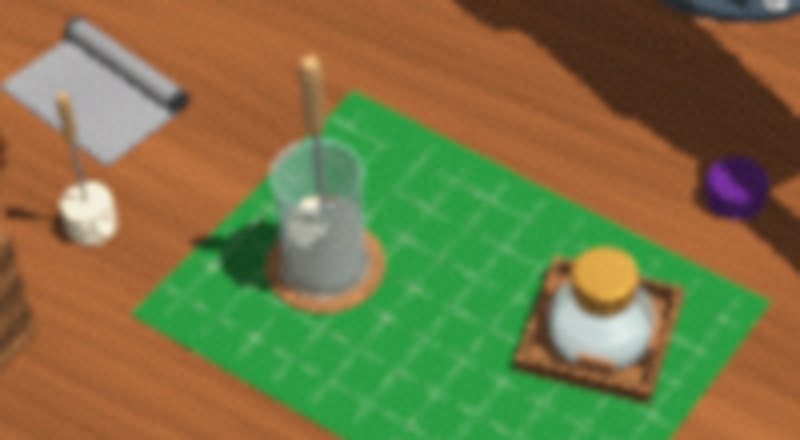

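The crops confirm it. The brush in the chimney is the large one, with its grip top at crop (484,155). The free-standing brush at crop (740,105) is clearly shorter. The plain brass cap on the mat jar is at crop (150,272). Next I'll check the chimney centre and the IK.

```bash
cat >> h.py <<'E'
def plane(im,u,v,z):
    T=np.linalg.inv(im['camera_from_world']); d=T[:3,:3]@np.array([(u-im['cx'])/im['fx'],(v-im['cy'])/im['fy'],1]); o=T[:3,3]
    return o+d*(z-o[2])/d[2]
from scipy.spatial.transform import Rotation as R
def down(yaw): return (R.from_euler('z',yaw)*R.from_quat([0,1,0,0])).as_quat()
E
python3 - <<'E'
from h import *
t=dict(np.load('pics/top0.npz')); s=dict(np.load('pics/scene0.npz'))
print('rim top',plane(t,235+470/3.6,110+193/3.6,.128),'trivet',plane(t,235+456/3.6,110+231/3.6,.008))
print('rim scene',plane(s,200+317/4,150+170/4,.128),'trivet',plane(s,200+326/4,150+267/4,.008))
print(R.from_quat(r.current_ee_rot()).as_matrix().round(2))
for y in np.arange(-3,3.1,1.0):
    for p in ([.565,-.124,.223],[.5135,.119,.077]):
        q=r.inverse_kinematics(p,down(y)); print(y,p,None if q is None else np.round(q,2))
E
```

```text
rim top [ 0.56598698 -0.12723992  0.128     ] trivet [ 0.56268888 -0.12800038  0.008     ]
rim scene [ 0.56773628 -0.12213367  0.128     ] trivet [ 0.57346594 -0.11778901  0.008     ]
[[-0.91  0.42 -0.  ]
 [ 0.42  0.91 -0.  ]
 [ 0.   -0.   -1.  ]]
-3.0 [0.565, -0.124, 0.223] [-0.3   0.4   1.57 -0.    1.18  1.13]
-3.0 [0.5135, 0.119, 0.077] [ 0.14  0.5   1.82 -0.    0.82  1.57]
-2.0 [0.565, -0.124, 0.223] [-0.3   0.4   1.57 -0.    1.18  0.13]
-2.0 [0.5135, 0.119, 0.077] [ 0.14  0.5   1.82 -0.    0.82  0.57]
-1.0 [0.565, -0.124, 0.223] [-0.3   0.4   1.57 -0.    1.18 -0.87]
-1.0 [0.5135, 0.119, 0.077] [ 0.14  0.5   1.82 -0.    0.82 -0.43]
0.0 [0.565, -0.124, 0.223] [-0.3   0.4   1.57 -0.    1.18 -1.87]
0.0 [0.5135, 0.119, 0.077] [ 0.14  0.5   1.82 -0.    0.82 -1.43]
1.0 [0.565, -0.124, 0.223] [-0.3   0.4   1.57 -0.    1.18 -2.87]
1.0 [0.5135, 0.119, 0.077] [ 0.14  0.5   1.82 -0.    0.82 -2.43]
2.0 [0.565, -0.124, 0.223] [-0.3   0.4   1.57 -0.    1.18  2.42]
2.0 [0.5135, 0.119, 0.077] [ 0.14  0.5   1.82 -0.    0.82  2.85]
3.0 [0.565, -0.124, 0.223] [-0.3   0.4   1.57 -0.    1.18  1.42]
3.0 [0.5135, 0.119, 0.077] [ 0.14  0.5   1.82 -0.    0.82  1.85]
```

The chimney axis is at about (0.567,-0.124), which agrees with the brush axis (0.565,-0.124). The grip height also fits. Now moving to the brush.

Run:
```python
from h import *
o=down(-1.87)
p=r.current_tool_pos(); r.move_linear([p[0],p[1],.33],vel=.3)
r.move_to([.565,-.124,.34],o)
im=optics.get_image('wrist'); save('w1.png',im['pixels'])
print(r.current_t(),im['fx'],im['cx'],im['cy'],np.round(im['mount'],3).tolist(),r.current_tool_pos(),r.current_ee_rot())
im=optics.get_image('scene'); save('s1.png',cv2.resize(im['pixels'][60:260,180:440],None,fx=3,fy=3))
```

```text
3.1833 309.70691628693146 319.50051832287556 202.98475832298783 [[-0.001, -0.965, -0.264, 0.065], [1.0, -0.001, 0.001, 0.001], [-0.001, -0.264, 0.965, -0.157], [0.0, 0.0, 0.0, 1.0]] [ 0.56511751 -0.12329407  0.34003149] [ 8.04237784e-01  5.94307651e-01  5.05442266e-05 -2.16714830e-06]
```

View pics/w1.png

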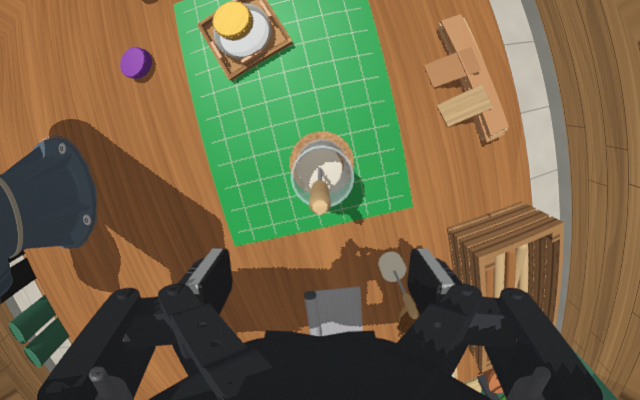

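View pics/s1.png

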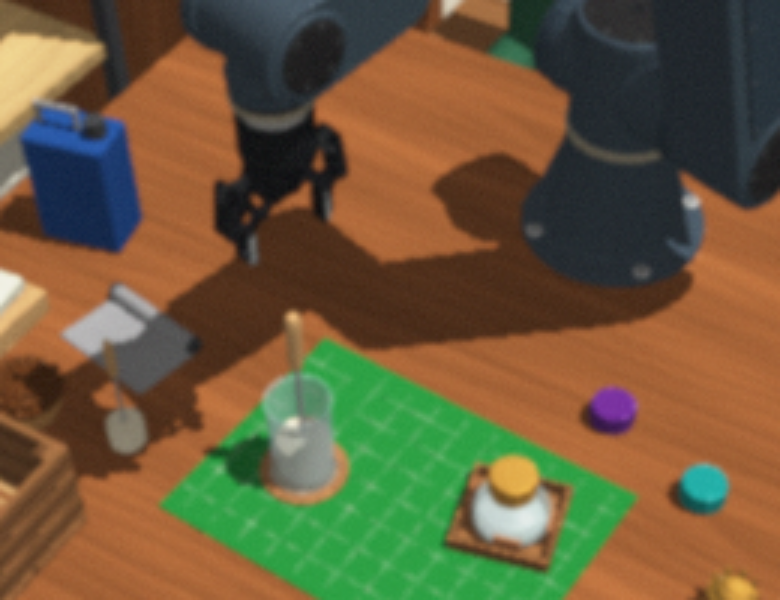

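The wrist view shows the brush grip top at about (319,203), in line with the jaw centre column. I'll check its ray at the known height, then go down.

```bash
cat >> h.py <<'E'
def wristplane(im,u,v,z,pos,quat):
    x,y=(u-im['cx']),(v-im['cy']); rr=np.hypot(x,y); th=rr/im['fx']
    d=np.array([np.sin(th)*x/max(rr,1e-9),np.sin(th)*y/max(rr,1e-9),np.cos(th)])
    Rw=R.from_quat(quat).as_matrix(); M=im['mount']
    o=np.array(pos)+Rw@M[:3,3]; D=Rw@(M[:3,:3]@d); return o+D*(z-o[2])/D[2]
E
python3 - <<'E'
from h import *
pos,quat=r.current_tool_pos(),r.current_ee_rot()
im=optics.get_image('wrist')
print('brush top',wristplane(im,319,204,.258,pos,quat),'rim',wristplane(im,322,175,.128,pos,quat),'cap',wristplane(im,233,20,.088,pos,quat))
r.move_linear([.565,-.124,.222],vel=.12)
im=optics.get_image('wrist'); save('w2.png',im['pixels']); print(r.current_t(),r.current_contact_force())
E
```

```text
brush top [ 0.56539914 -0.12417351  0.258     ] rim [ 0.5688946  -0.12487971  0.128     ] cap [0.51636459 0.11077485 0.088     ]
4.4667 [-0.59616843 -0.92150471 -0.46680108]
```

View pics/w2.png

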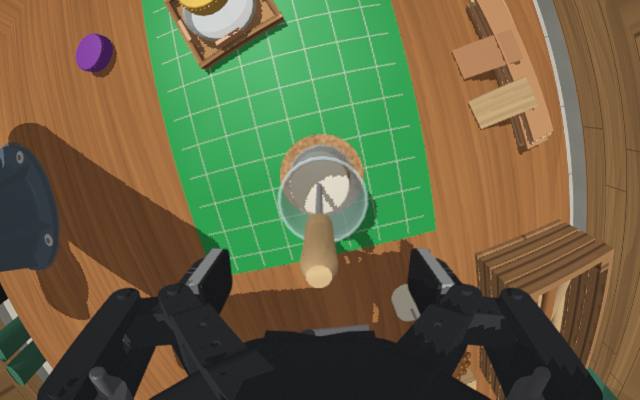

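The brush is centred between the jaws, at column 319. I'll grasp it and do one stroke up, with force checks.

Run:
```python
from h import *
r.set_gripper(0.0,30); print(r.current_t(),'open',r.current_opening(),r.current_contact_force().round(2) if hasattr(r.current_contact_force(),'round') else r.current_contact_force())
p0=np.array(r.current_tool_pos()); print(p0)
np.save('p0.npy',p0)
for dz in (.02,.045,.066):
    r.move_linear(p0+[0,0,dz],vel=.06); print(r.current_t(),r.current_tool_pos(),np.round(r.current_contact_force(),2))
r.sleep(.15)
im=optics.get_image('wrist'); save('w3.png',im['pixels'])
im=optics.get_image('scene'); save('s3.png',cv2.resize(im['pixels'][60:260,180:440],None,fx=3,fy=3))
```

```text
5.1 open 0.2048250572233457 [0.42 0.07 1.98]
[ 0.56509024 -0.12402819  0.22220942]
5.5833 [ 0.56513623 -0.12401376  0.24245348] [-0.5   0.08 -0.95]
6.15 [ 0.56506026 -0.12401372  0.26729448] [-0.19  0.13 -0.86]
6.65 [ 0.56513364 -0.12402852  0.28843562] [-0.66 -0.08 -0.67]
```

View pics/w3.png

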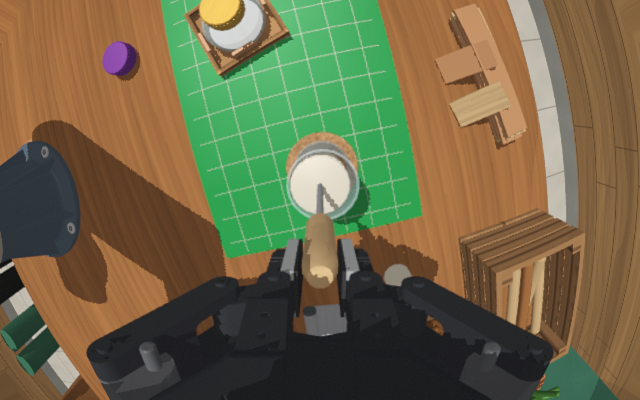

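View pics/s3.png

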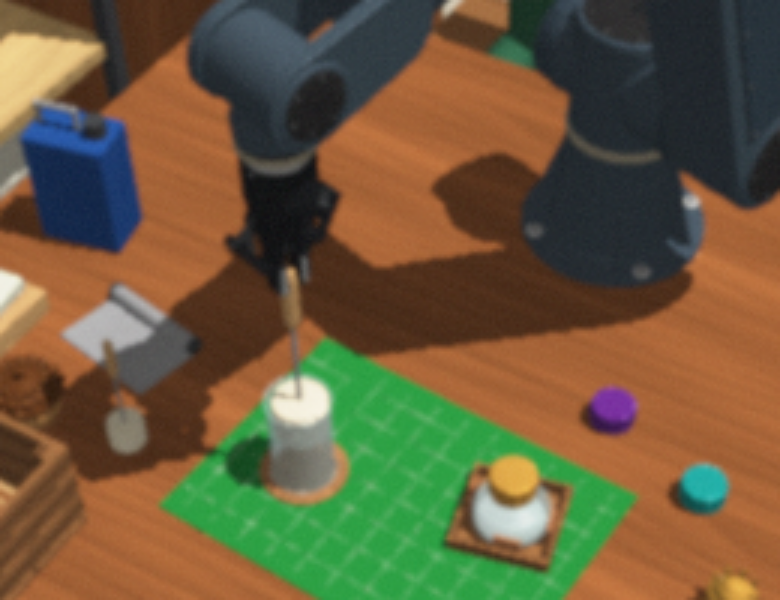

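The white bristles have reached the rim, at scene crop (300,400). The chimney hasn't moved. Continuing: down, up, down, release.

Run:
```python
from h import *
p0=np.load('p0.npy')
F=lambda:print(round(r.current_t(),2),np.round(r.current_tool_pos(),4),np.round(r.current_contact_force(),2))
def go(dz,v=.06): r.move_linear(p0+[0,0,dz],vel=v); F()
go(.02); go(.001,.04); r.sleep(.2); F()
go(.066); r.sleep(.2); F()
go(.02); go(.001,.04); r.sleep(.2); F()
r.set_gripper(1.0); r.sleep(.2); F()
r.move_linear(p0+[0,0,.1],vel=.15)
F()
pos,quat=r.current_tool_pos(),r.current_ee_rot()
im=optics.get_image('wrist'); save('w4.png',im['pixels'])
im=optics.get_image('scene'); save('s4.png',cv2.resize(im['pixels'][60:260,180:440],None,fx=3,fy=3))
```

```text
7.82 [ 0.5653 -0.1241  0.2426] [ 0.21 -0.22 -0.  ]
8.44 [ 0.5651 -0.124   0.2231] [-0.02  0.36 -0.75]
8.64 [ 0.5651 -0.1241  0.2233] [-0.54 -0.59 -0.05]
9.88 [ 0.5649 -0.124   0.2878] [-0.03 -0.46 -0.68]
10.07 [ 0.565  -0.124   0.2879] [-0.56  0.03 -0.19]
10.99 [ 0.5653 -0.1241  0.2426] [-0.42  0.25 -0.94]
11.62 [ 0.565 -0.124  0.223] [-0.12 -0.61 -0.18]
11.82 [ 0.5651 -0.124   0.2233] [ 0.11  0.31 -0.35]
12.68 [ 0.5651 -0.124   0.2232] [ 0.06  0.55 -0.08]
13.49 [ 0.5647 -0.1239  0.3212] [ 0.26  0.03 -0.44]
```

View pics/s4.png

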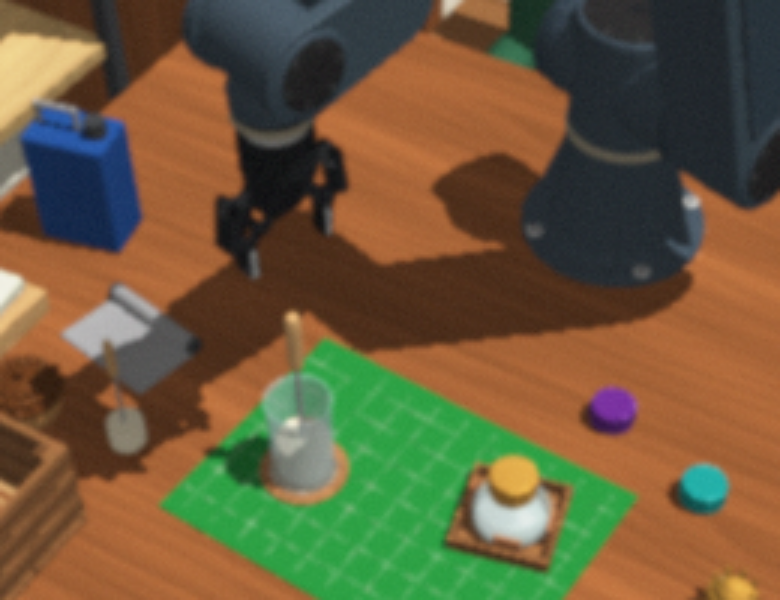

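View pics/w4.png

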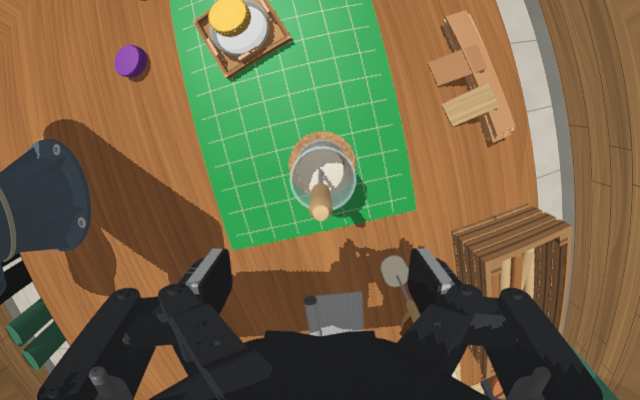

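The brush stands as before, with its grip top at scene crop (292,320), and the chimney hasn't moved. Next I'll hover over the cap on the mat's jar.

Run:
```python
from h import *
o=down(-1.43)
r.move_to([.513,.118,.32],o); r.move_linear([.513,.118,.19],vel=.2); r.sleep(.1)
pos,quat=r.current_tool_pos(),r.current_ee_rot()
im=optics.get_image('wrist'); save('w5.png',im['pixels'])
hsv=cv2.cvtColor(im['pixels'],cv2.COLOR_RGB2HSV)
m=((hsv[...,1]>150)&(hsv[...,0]>18)&(hsv[...,0]<30)&(hsv[...,2]>120)).astype(np.uint8)
k,l,st,c=cv2.connectedComponentsWithStats(m)
for i in range(1,k):
    if st[i,4]>150: print(st[i],c[i])
print(pos,r.current_t(),r.current_q())
```

```text
[ 288  165   61   62 2872] [317.7764624  195.67374652]
[0.51379834 0.11787266 0.19130883] 15.5167 [ 1.37374877e-01  3.37418719e-01  1.74000862e+00 -2.24842221e-05
  1.06203045e+00 -3.16394025e-03]
```

View pics/w5.png

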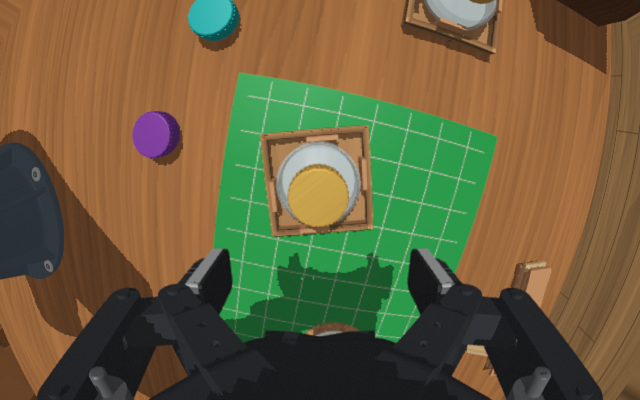

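The brass cap is at (318,196), plain brass, on the jar whose tray sits on the green mat. I'll compute its centre, descend and check.

Run:
```python
from h import *
pos,quat=r.current_tool_pos(),r.current_ee_rot()
im=optics.get_image('wrist')
c=wristplane(im,317.8,195.7,.088,pos,quat); print(c)
e1=wristplane(im,288,196,.088,pos,quat);e2=wristplane(im,349,196,.088,pos,quat);print('diam',np.linalg.norm(e1-e2))
c=(c[:2]+np.array([.5135,.119]))/2 if np.linalg.norm(c[:2]-[.5135,.119])<.006 else None
print(c); np.save('cap.npy',c)
r.move_linear([c[0],c[1],.12],vel=.12); r.move_linear([c[0],c[1],.077],vel=.05)
im=optics.get_image('wrist'); save('w6.png',im['pixels']); print(r.current_t(),r.current_tool_pos(),r.current_contact_force(),r.current_torque())
```

```text
[0.51264044 0.11840067 0.088     ]
diam 0.05294068583386924
[0.51307022 0.11870034]
17.3583 [0.51328678 0.1187241  0.07731537] [ 0.41145455 -0.14803936  0.11264364] [-0.00080165  0.01044445  0.01569527]
```

View pics/w6.png

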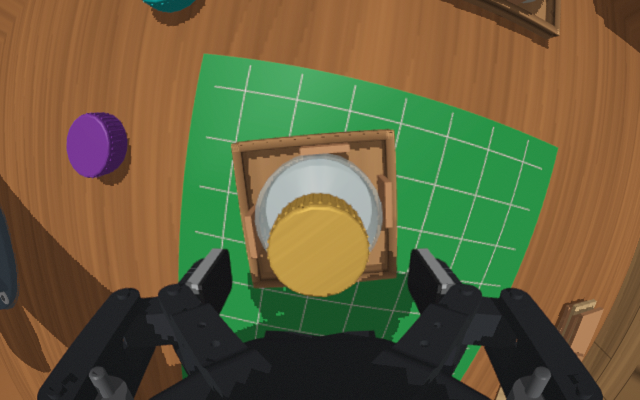

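The cap is centred (column 319) between the jaws. I'll grip at 25 N and feel in 1.5° steps.

```bash
cat > feel.py <<'E'
from h import *
def turn(sign,total,step=1.5,lim=0.3):
    """returns (turned deg, stopped?)"""
    q0=np.array(r.current_q()); a=0
    t0=np.array(r.current_torque())[2]
    while a<total-1e-9:
        a=min(a+step,total); q=q0.copy(); q[5]+=sign*np.radians(a); r.set_joints(q); r.sleep(.04)
        T=np.mean([np.array(r.current_torque()) for _ in range(3)],0)
        print(f"{sign*a:.1f} tz={T[2]-t0:.3f} fz={np.array(r.current_contact_force())[2]:.2f} t={r.current_t():.2f}")
        if abs(T[2]-t0)>lim:
            return a,True,q0
    return a,False,q0
E
python3 - <<'E'
from feel import *
r.set_gripper(0.0,25); r.sleep(.1)
print(r.current_t(),r.current_opening(),np.round(r.current_contact_force(),2),np.round(r.current_torque(),3))
np.save('q0.npy',r.current_q())
a,stop,q0=turn(+1,18)
if stop:
    q=q0.copy(); r.set_joints(q); r.sleep(.1); print('back',np.round(r.current_torque(),3))
print(a,stop,r.current_opening())
E
```

```text
18.225 0.0019225338968970765 [ 0.14 -0.16  0.6 ] [-0.003  0.06  -0.019]
1.5 tz=-0.003 fz=-0.55 t=18.52
3.0 tz=0.064 fz=0.23 t=18.81
4.5 tz=0.036 fz=0.49 t=19.10
6.0 tz=0.044 fz=0.76 t=19.39
7.5 tz=0.023 fz=0.66 t=19.68
9.0 tz=0.037 fz=-0.94 t=19.98
10.5 tz=0.035 fz=-0.05 t=20.27
12.0 tz=0.066 fz=-0.34 t=20.56
13.5 tz=0.016 fz=0.64 t=20.85
15.0 tz=0.037 fz=-0.90 t=21.14
16.5 tz=-0.009 fz=0.43 t=21.43
18.0 tz=0.058 fz=0.13 t=21.73
18.0 False -0.00275183314816977
```

The opening reads 0.00, so the jaws shut on nothing and that "feel" means nothing. Looking.

Run:
```python
from h import *
im=optics.get_image('wrist'); save('w7.png',im['pixels'])
im=optics.get_image('scene'); save('s7.png',cv2.resize(im['pixels'][120:270,260:460],None,fx=4,fy=4)); print(r.current_tool_pos(),r.current_t(),r.current_q())
```

```text
[0.51307309 0.1186826  0.07700048] 21.825 [ 1.38926270e-01  5.00619645e-01  1.82600412e+00 -5.48217161e-05
  8.14959066e-01  3.11556163e-01]
```

View pics/w7.png

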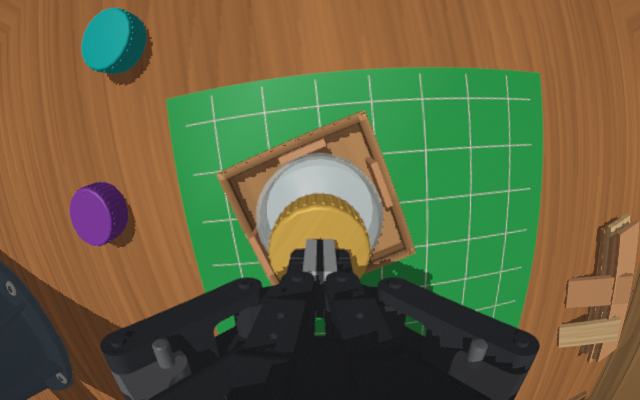

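View pics/s7.png

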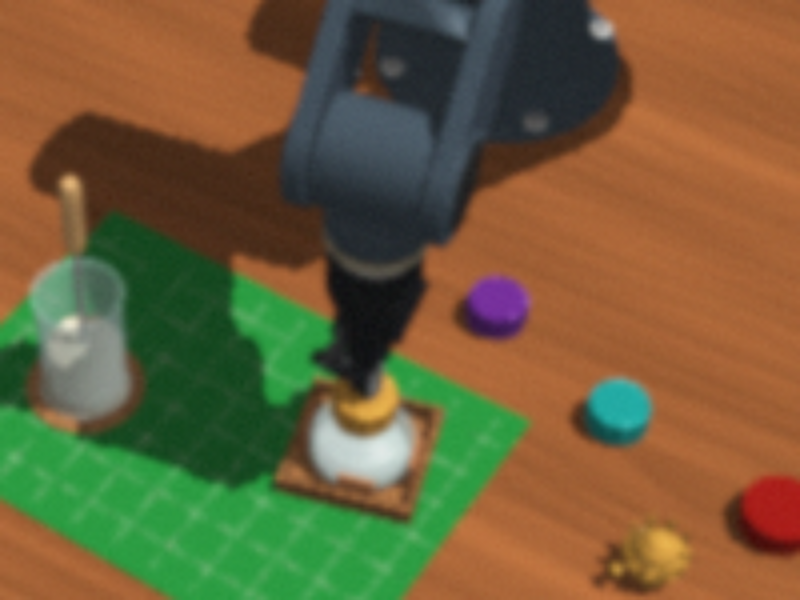

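Run:
```python
from h import *
im=optics.get_image('wrist')
M=np.linalg.inv(im['mount'])
for p in ([0,0,0],[0,0,.003],[0,0,.022],[.011,0,.022],[-.011,0,.022],[.011,0,.0],[0,0,-.011],[0.026,0,-.011]):
    c=(M@np.array([*p,1]))[:3]; rr=np.hypot(c[0],c[1]); th=np.arctan2(rr,c[2])
    print(p,(im['cx']+im['fx']*th*c[0]/rr).round(1),(im['cy']+im['fx']*th*c[1]/rr).round(1), 'depth',c[2].round(3))
d=im['depth']; print(d[245:300:5,312].round(3), d[245:300:5,328].round(3), d[200:245:6,320].round(3), d[225,320].round(3))
save('w7c.png',cv2.resize(im['pixels'][180:330,220:420],None,fx=4,fy=4,interpolation=cv2.INTER_CUBIC))
t=optics.get_image('top'); save('t7.png',cv2.resize(t['pixels'][130:250,200:360],None,fx=5,fy=5,interpolation=cv2.INTER_CUBIC))
```

```text
[0, 0, 0] 318.3 242.6 depth 0.168
[0, 0, 0.003] 318.3 240.6 depth 0.171
[0, 0, 0.022] 318.4 228.8 depth 0.19
[0.011, 0, 0.022] 318.4 211.7 depth 0.187
[-0.011, 0, 0.022] 318.4 245.3 depth 0.193
[0.011, 0, 0.0] 318.2 223.7 depth 0.166
[0, 0, -0.011] 318.2 250.8 depth 0.158
[0.026, 0, -0.011] 318.1 202.0 depth 0.151
[0.142 0.136 0.13  0.125 0.121 0.117 0.11  0.107 0.105 0.102 0.103] [0.141 0.137 0.13  0.126 0.121 0.117 0.111 0.108 0.105 0.1   0.099] [0.162 0.153 0.153 0.152 0.153 0.156 0.157 0.144] 0.153
```

View pics/w7c.png

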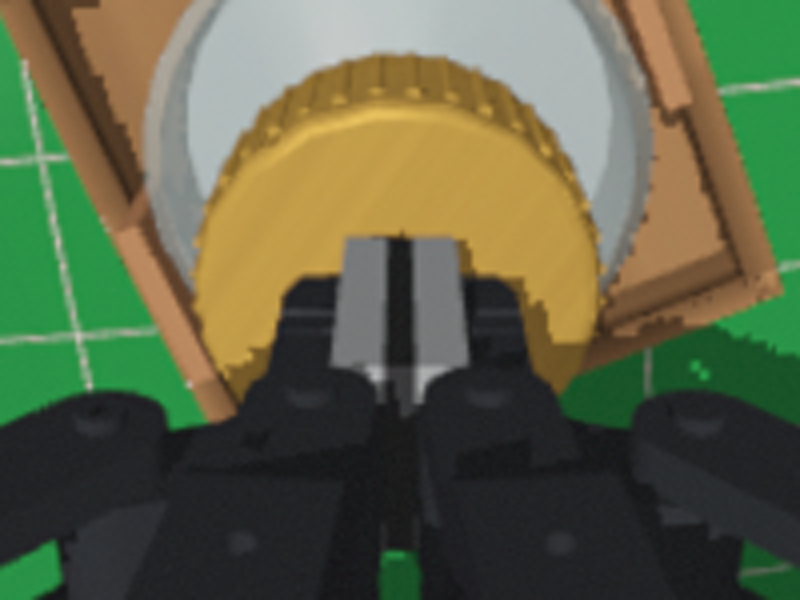

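View pics/t7.png

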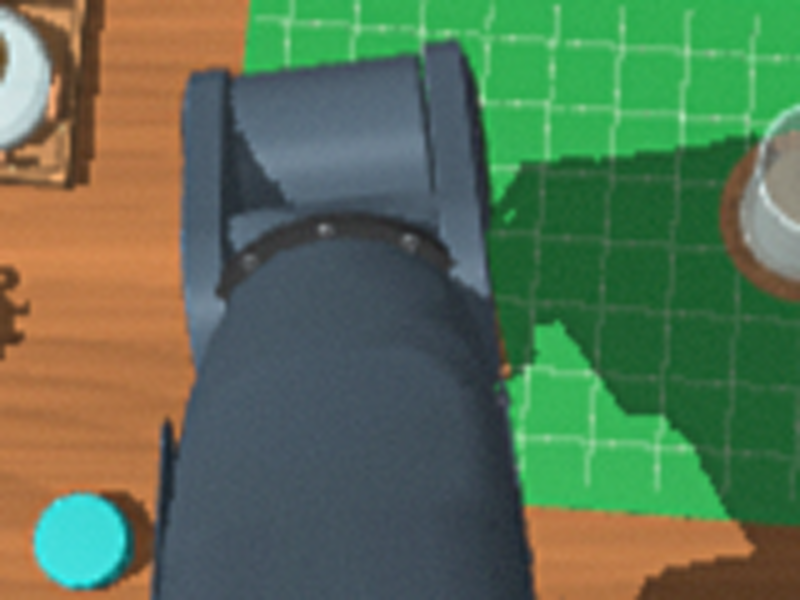

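The depth image explains it. The closed fingertips are at tool z of about -0.024, so about 12 mm above the cap top. The stated overhang of +0.022 would put them about 46 mm lower. The cap itself measures correctly at 0.089. So the stated overhang disagrees with what the camera sees. I'll measure the tips directly at several openings, and cross-check against the scene camera.

```bash
cat >> h.py <<'E'
def wristpts(im):
    d=im['depth']; v,u=np.mgrid[0:d.shape[0],0:d.shape[1]]
    x=(u-im['cx']);y=(v-im['cy']);rr=np.hypot(x,y)+1e-9;th=rr/im['fx']; s=np.tan(th)*d/rr
    P=np.stack([s*x,s*y,d,np.ones_like(d)],-1)@np.array(im['mount']).T
    P[(d<=0)|(th>1.4)]=np.nan; return P[...,:3]
E
python3 - <<'E'
from h import *
q=np.array(r.current_q())
def tips(tag):
    im=optics.get_image('wrist'); P=wristpts(im); save('tip_%s.png'%tag,im['pixels'])
    gray=im['pixels'].astype(int); g=(gray.max(-1)-gray.min(-1)<14)&(gray.mean(-1)>70)
    m=g&(P[...,2]<.03)&(abs(P[...,0])<.016)&(abs(P[...,1])<.065)&(P[...,2]>-.1)
    z=P[...,2][m]; print(tag,'opening',r.current_opening(),'n',m.sum(),'tool z max',np.percentile(z,[90,98,100]).round(4),'y',P[...,1][m].min().round(3),P[...,1][m].max().round(3),'x',P[...,0][m].min().round(3),P[...,0][m].max().round(3))
tips('shut')
s=optics.get_image('scene')
d=s['depth'];v,u=np.mgrid[0:400,0:640]
P=np.stack([(u-s['cx'])/s['fx']*d,(v-s['cy'])/s['fy']*d,d,np.ones_like(d)],-1)@np.linalg.inv(s['camera_from_world']).T
g=s['pixels'].astype(int); dark=(g.max(-1)-g.min(-1)<25)
m=dark&(np.hypot(P[...,0]-.513,P[...,1]-.1187)<.02)&(P[...,2]>.08)
print('scene dark lowest z near axis',np.sort(P[...,2][m])[:12].round(4))
p=r.current_tool_pos(); r.move_linear([p[0],p[1],p[2]+.015],vel=.1)
r.set_gripper(0.64); tips('mid')
r.set_gripper(1.0); tips('open'); print(r.current_t())
E
```

```text
shut opening -0.002895003420569288 n 890 tool z max [-0.0239 -0.0199  0.0117] y -0.046 0.045 x 0.0 0.011
scene dark lowest z near axis [0.0974 0.1009 0.101  0.1011 0.1076 0.1081 0.11   0.1101 0.1102 0.1106
 0.1109 0.1113]
mid opening 0.6383603337349669 n 936 tool z max [-0.0277 -0.0229  0.0295] y -0.04 0.052 x 0.003 0.016
open opening 0.9992256641507175 n 1010 tool z max [-0.0372 -0.0324  0.0296] y -0.053 0.054 x 0.005 0.014
23.4
```

Both cameras agree. The tips sit at tool z of about -0.022 shut, -0.026 at a 54 mm opening and -0.035 fully open. The sign of the stated overhang is effectively reversed. For a grasp 19 mm behind the tips at cap mid-height, TCP z should be 0.033. That puts the tips at about 0.058, still above the 0.045 shoulder. I'll descend with force checks.

Run:
```python
from h import *
c=np.load('cap.npy')
for z in (.07,.05,.04,.033):
    r.move_linear([c[0],c[1],z],vel=.08); f=np.array(r.current_contact_force()); print(z,np.round(r.current_tool_pos(),4),f.round(2),r.current_t())
    if np.linalg.norm(f)>5: print('contact!'); break
im=optics.get_image('wrist'); save('w8.png',im['pixels'])
```

```text
0.07 [0.5128 0.1187 0.0696] [ 0.19  0.11 -0.16] 23.825
0.05 [0.5129 0.1187 0.0497] [ 0.04 -0.16  0.02] 24.225
0.04 [0.5128 0.1187 0.0397] [-0.68 -0.25 -0.28] 24.5
0.033 [0.5128 0.1187 0.0326] [0.11 0.13 0.23] 24.75
```

View pics/w8.png

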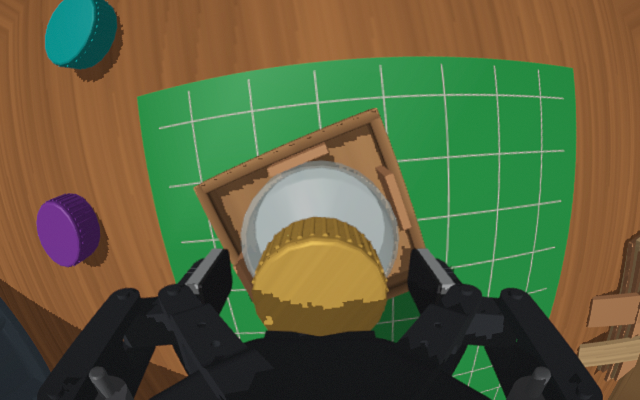

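The cap is now between the pads, centred at column 319. I'll grip, verify the opening (about 0.63 expected), then feel.

Run:
```python
from feel import *
r.set_gripper(0.0,25); r.sleep(.1)
o=r.current_opening()
print(r.current_t(),o,np.round(r.current_contact_force(),2),np.round(r.current_torque(),3))
if .55<o<.7:
    np.save('q0.npy',r.current_q())
    a,stop,q0=turn(+1,18)
    if stop: r.set_joints(q0); r.sleep(.1); print('back',np.round(r.current_torque(),3))
    print(a,stop,r.current_opening())
```

```text
25.3 0.6267610847923197 [-1.15 -0.34  5.86] [-0.     0.417 -0.031]
1.5 tz=-0.012 fz=1.15 t=25.59
3.0 tz=0.035 fz=1.80 t=25.88
4.5 tz=0.053 fz=1.76 t=26.18
6.0 tz=0.023 fz=2.98 t=26.47
7.5 tz=0.040 fz=2.56 t=26.76
9.0 tz=0.017 fz=2.45 t=27.05
10.5 tz=0.055 fz=4.43 t=27.34
12.0 tz=0.039 fz=3.61 t=27.63
13.5 tz=0.024 fz=3.82 t=27.93
15.0 tz=-0.032 fz=4.73 t=28.22
16.5 tz=0.020 fz=4.38 t=28.51
18.0 tz=0.011 fz=4.14 t=28.80
18.0 False 0.627537281775701
```

There was no stop within 18° and no moment, so this direction is free. Continuing to 77° with the same guard, then a gentle lift test.

Run:
```python
from feel import *
a,stop,q0=turn(+1,59,step=6)
print(a,stop,r.current_opening(),r.current_q()[5])
if not stop:
    p=np.array(r.current_tool_pos()); np.save('plift.npy',p)
    for dz in (.001,.002,.003,.004,.006,.009):
        r.move_linear(p+[0,0,dz],vel=.02); f=np.array(r.current_contact_force()); print(dz,f.round(2),np.round(r.current_torque(),2),r.current_t())
        if abs(f[2])>10: print('resist'); r.move_linear(p,vel=.02); break
```

```text
6.0 tz=0.040 fz=4.12 t=29.09
12.0 tz=-0.011 fz=3.57 t=29.38
18.0 tz=0.023 fz=4.92 t=29.68
24.0 tz=0.049 fz=4.67 t=29.97
30.0 tz=-0.014 fz=4.17 t=30.26
36.0 tz=-0.011 fz=4.92 t=30.55
42.0 tz=0.002 fz=4.94 t=30.84
48.0 tz=0.048 fz=5.17 t=31.13
54.0 tz=0.034 fz=4.38 t=31.43
59.0 tz=-0.020 fz=3.82 t=31.72
59 False 0.6261109262964639 1.653132110428712
0.001 [-1.04 -0.23 -1.54] [-0.01 -0.    0.01] 31.9667
0.002 [ 0.   -0.37 -0.47] [ 0.02 -0.03  0.01] 32.2167
0.003 [ 0.09  0.13 -0.37] [ 0.    0.02 -0.03] 32.4667
0.004 [ 0.16  0.05 -0.31] [-0.04  0.01  0.04] 32.7167
0.006 [ 0.83  0.14 -1.32] [-0.07 -0.01 -0.05] 32.9667
0.009 [ 0.62 -0.18 -0.57] [-0.02 -0.01  0.02] 33.2667
```

The cap lifts freely, showing only its own weight. Continuing straight up to about 8 cm and checking.

Run:
```python
from h import *
p=np.load('plift.npy')
for dz in (.02,.03,.08):
    r.move_linear(p+[0,0,dz],vel=.05); f=np.array(r.current_contact_force()); print(dz,f.round(2),r.current_opening(),r.current_t())
    if abs(f[2])>15: break
r.sleep(.3)
im=optics.get_image('wrist'); save('w9.png',im['pixels']); print(r.current_tool_pos(),r.current_ee_rot())
im=optics.get_image('scene'); save('s9.png',cv2.resize(im['pixels'][100:280,240:480],None,fx=3.3,fy=3.3,interpolation=cv2.INTER_CUBIC)); np.savez('pics/s9.npz',**im)
d=im['depth'];v,u=np.mgrid[0:400,0:640]
P=np.stack([(u-im['cx'])/im['fx']*d,(v-im['cy'])/im['fy']*d,d,np.ones_like(d)],-1)@np.linalg.inv(im['camera_from_world']).T
hsv=cv2.cvtColor(im['pixels'],cv2.COLOR_RGB2HSV)
m=(hsv[...,1]>120)&(hsv[...,0]>18)&(hsv[...,0]<30)&(np.hypot(P[...,0]-.513,P[...,1]-.119)<.045)&(P[...,2]>.05)
print('brass z',m.sum(),np.percentile(P[...,2][m],[2,50,98]).round(3))
g=(P[...,2]>.19)&(P[...,2]<.3)&(abs(P[...,0]-.565)<.03)&(abs(P[...,1]+.124)<.03)
for z0 in (.19,.21,.23): 
    w=g&(P[...,2]>z0)&(P[...,2]<z0+.02); print('brush',z0,w.sum(),P[w].mean(0)[:3].round(4))
print('brush top',P[...,2][g].max())
```

```text
0.02 [-0.05  0.41 -1.57] 0.6281114963416542 33.6333
0.03 [ 0.09 -0.54 -1.01] 0.6260537728842737 33.9833
0.08 [-0.04  0.07 -0.57] 0.6244577612865156 35.1333
[0.51311411 0.11875778 0.11320333] [ 9.99629235e-01  2.72285128e-02  3.63855497e-06 -2.79900002e-05]
brass z 22 [0.14  0.149 0.198]
brush 0.19 24 [ 0.5701 -0.1207  0.2011]
brush 0.21 23 [ 0.5706 -0.1198  0.2207]
brush 0.23 31 [ 0.5697 -0.1216  0.2415]
brush top 0.2575942360255423
```

View pics/s9.png

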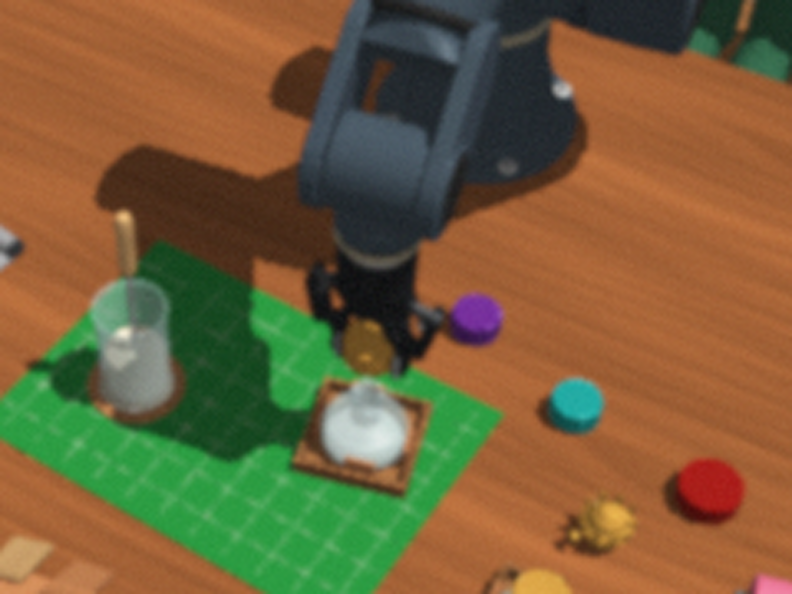

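View pics/w9.png

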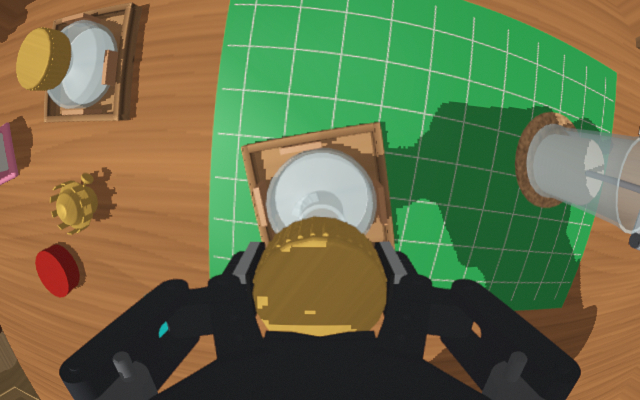

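The cap is held level, well clear of the bare neck at scene crop (370,385). The brush stands upright with its top at 0.258, and nothing else has moved. Handing in.

```bash
python3 -c "
from h import *
print(np.abs(r.current_qvel()).max(),r.current_opening(),r.current_t()); r.hand_in()"
```

```text
0.002360247974606145 0.6290842939096847 35.5333
the job is handed in; nothing more can be done
```

I scrubbed the chimney, took the cap off the mat's jar, and handed in at about 35.5 s while still holding the cap. The hand-in gave no verdict.

- **Brush:** I made two full strokes, 66 mm up to the rim and back to the bottom, then let go. In the last picture it stands upright in the chimney with its top at 0.258 m, and neither it nor the chimney has shifted.
- **Cap:** Turning it in the +joint‑6 direction met no stop. The moment stayed under 0.06 N m for 77°. It then lifted straight off with only about 1–2 N of force.
- **Final state:** I raised the cap 80 mm. It is level, still and in the grip at an opening of 0.63, about 70 mm above the jar's rim. The spare lamp and the bystanders that show in the last pictures look undisturbed. The scraper and the acorn dish are outside those pictures and were not rechecked.

**Check that disagreed:** my first cap grasp closed on nothing, with the jaws empty above the cap. The wrist and scene depth images put the fingertips about 22 mm behind the TCP, not 22 mm ahead as `r.finger_overhang` says. I threw out that first "feel", lowered the TCP to 0.033 m to match the measured tips, and the second grasp held. The same offset means I gripped the brush near the top of its handle rather than the middle, but the pictures and motion show it held.

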